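# Roll a sample tube up the reader's gutter past its catch and start the reading

## Robot

A 7-joint arm with a two-finger parallel gripper is mounted at the origin on a cart in front of the work surface, level with it; the furniture and walls round the work are solid. World frame = base frame: x ahead of the robot, y to its left, z up, the work surface at z = 0. Lengths are in m, angles in rad, forces in N, time in s.
With the tool pointing down it reaches from about 0.425 to 0.875 m from the base axis. Payload 9.9 kg.
Tool frame: the origin (TCP) lies on the centre line of the jaws, within the pads' length; the fingertips stand 14 mm ahead of it and the grasp point (between the pads) lies 5 mm behind it; z points along the fingers, y is the line along which they close (so a half turn about z gives the same grasp; the last joint's range is limited). The gripper opens to 85 mm and grips with 20 to 120 N. Pads are 22 mm wide; open, the fingers measure 114 mm over their backs; the gripper's body (76 mm by 85 mm) begins 54 mm behind the grasp point. The pads swing forward as they close: fully open they stand 13 mm farther back than shut.
Start: joints at [-1.344, 0.576, 0.025, 1.437, -0.015, 1.129, -0.057], TCP at [0.206, 0.643, 0.245] pointing down, gripper open.
Joint ranges: [-2.76, 2.76], [-0.34, 2.15], [-1.52, 1.57], [0.19, 2.46], [-1.09, 4.23], [0.17, 1.99], [-2.82, 2.82]. Speed limits (rad/s): [2.22, 2.22, 3.01, 3.01, 3.14, 3.14, 3.14].

## Interface

Orientations are given as a 3x3 rotation matrix whose columns are the frame's x, y, z axes.
In Python, from workcell import arm, viewer gives the robot as it stands. The module is installed in compiled form; this text tells all that it offers.
- The arm moves only by the tool play_rows, never from a script. Its argument "rows" is a list of rows, each a list of 2 entries, a list of its own where there are three numbers: the shift along the tool's x, y, z normalised to -1 to 1, where 1 is 0.02 m, then the turn, a rotation vector about the tool's x, y, z normalised to -1 to 1, where 1 is 0.08 rad. In form: [[[tx, ty, tz], [rx, ry, rz]], ...]. A call has 1 to 12 rows; each row shifts and turns the commanded pose from where the row before left it, along the tool's axes as they then stand; what a row does not reach is not made up. A row lasts 1/12 s, in which the tool goes at most 41.7 mm and 7.16 degrees, less where a joint would pass 70% of its speed; a pose out of reach is approached as far as the arm can. A call with a number of a shift or a turn outside -1 to 1 is refused whole. A call with a gripper value outside its range is refused whole. "jaw" is the opening, from 0 (shut) to 1 (fully open), set as the call begins (left out, the last holds). The fingers move at their own pace and stop on an object; "newtons" is the grip in N (left out, the last holds). Time passes only in rows, so rows that do not move let the fingers close. It gives the time, the measured TCP pose, the force, the opening and the grip force at its end, in the units of the state.
- arm.get_obs(): the state, without advancing time (a new reading comes with each control period).
- viewer.capture(name): name is "scene" or "top" or "wrist"; returns the picture (480x640x3 uint8, red, green, blue); there is no depth.
- viewer.camera_params(name): a dict with "intrinsics" (3x3 intrinsics, pixels), "rvec" (rotation vector, rad) and "tvec" (3), from world to camera coordinates, as OpenCV has them; the wrist camera has in their place "tool_from_camera" (4x4, takes a point from camera to tool coordinates, whose origin is the TCP and whose axes are the flange's). Camera axes: x right, y down, z forward; pixel columns grow to the right and rows downward; lengths in m; the calibration is good to about 2 mm. A picture is of the moment at which its call begins: read the wrist's pose just before it. camera_params takes no time and is no camera call.
- arm.job_done(): hands the job in; it is judged then, once.
The state is a dict: "clock": time; "joint_positions": joint angles; "dq": joint speeds; "effort": joint torques, N m; "tcp_pos": TCP position; "eef_rot": TCP orientation; "wrist_force": force on the tool from outside, world axes, zero at the start; "torque": the same for the moment, N m; "opening": finger opening in m; "gripper_force": force on a finger pad.
Only numpy, scipy, OpenCV 4.12 (cv2) and the standard library are available. Lean on these libraries where they do the work, as an engineer would, in place of code of your own. Each camera call takes 0.05 s, during which the arm holds its last target. There are 200 camera calls.

## Task

Two sample tubes lie at the foot of the two sloped gutters of the label reader. With a fingertip, gently roll the purple-capped tube up its gutter to the sprung stop, past the orange spring catch, so that the catch stands up behind it and the tube cannot roll back when you let go; then press the green start button at the head of that same gutter right down and let it come back up. Only push: do not lift the tubes out of their gutters, and leave the yellow-capped tube, the other start button and everything else on the worktop as they are.

Things in the scene. Friction and masses are not known exactly. Their poses are not given: they have to be found in the camera images.
- reader: Two-lane tube label reader, white and grey, 226 x 196 mm, fixed. Origin under its middle on the worktop; x points uphill from the open foot to the housing, y left, z up. Gutters (centre lines y = +47.5 and -47.5 mm) climb at 12 degrees from x = -85 mm, rail tops 27 mm up, to the housing (x = 32 to 115 mm, 78 mm high).
- purple_tube: Purple-capped sample tube, 84 mm long, about 12 g: glass 12.8 mm across, cap 16 mm over the last 18 mm; balances 48 mm from the glass end (push there, or it slews; pressed from above its axis it jams). Lies across a gutter, cap overhanging. Origin: on the axis at the glass end; z runs along the axis to the cap (gutter +y). At the foot the axis is at gutter x 6 mm; held by the catch at about 97 mm; 6.4 mm above the rail plane.
- yellow_tube: Yellow-capped sample tube, 84 mm long, about 12 g: glass 12.8 mm across, cap 16 mm over the last 18 mm; balances 48 mm from the glass end (push there, or it slews; pressed from above its axis it jams). Lies across a gutter, cap overhanging. Origin: on the axis at the glass end; z runs along the axis to the cap (gutter +y). It lies in the gutter that the purple one does not.
- left_gutter (a point): Foot of the left gutter (seen facing uphill), mid-width, level with the rail tops. x runs up the slope, y left, z square off the rails. Along x: two foot stop pegs (7 mm high, at y = -38 and +19 mm) reach to x = 0, catch shaft at 60 mm, upright face of the raised catch at 90 mm (4.5 mm high), buffer face at 107 mm, housing at about 118 mm.
- right_gutter (a point): The same point of the right gutter, same lengths. Across y in either gutter: 5 mm polished (slippery) rod rails at y = -30 and +12.5 mm, 3 mm wide catch prongs outside them at -37 and +19.5 mm; between pegs and prongs (-34 to +16) a fingertip passes freely above the rails, from downhill too; floor 12 mm below the rail tops; side walls 44.5 mm either side, 9 mm above the rails.
- left_catch (a joint): Spring catch of the left gutter, two orange prongs on one shaft: 0 standing up, about 0.16 rad when pressed level with the rails (limit 0.36). A very light spring (0.1 N) raises it. A tube pushed uphill rides it down and it rises behind the tube; it does not yield to a tube rolling back. A fingertip resting on it holds it down.
- right_catch (a joint): the same of the right gutter.
- left_buffer (a joint): black rubber-faced sprung stop at the head of the left gutter: 0 at rest, travel 6 mm uphill, 0.4 N a mm. A tube that just touches it (axis at gutter x = 100.6 mm) is already 4 mm past the catch's hold.
- right_buffer (a joint): the same of the right gutter.
- left_start (a joint): green spring push button on top of the housing at the head of the left gutter: 0 up, 0.006 m fully down (5 N); springs back.
- right_start (a joint): the same of the right gutter.
- left_start_top (a point): centre of the top of the left start button, 24 mm across, pressed straight down.
- right_start_top (a point): the same of the right gutter.
- specimen_cup_blue: bystander: specimen cup with blue lid, 62 mm across, 64 mm tall; origin under its middle
- specimen_cup_orange: bystander: specimen cup with orange lid, same size
- barcode_scanner: bystander: light grey hand-held scanner lying on the worktop, 156 x 101 x 42 mm; origin under its middle
- coverslip_box: bystander: small blue box, 48 x 64 x 20 mm; origin under its middle
- marker: bystander: white felt marker with dark cap, 131 mm long, 15 mm thick
- timer: bystander: white timer, 54 x 62 x 69 mm; origin under its middle
- logbook: bystander: red notebook, 210 x 154 x 15 mm; origin under its middle

How it is judged:
By the outcome, as a careful person would: the job done as asked, in the order asked, and still so for the second after the job is handed in, with the robot touching nothing.
It also fails if it takes over 45 s, if anything falls off the work surface, if the arm or the gripper's body presses on something with over 40 N, if the wrist force passes 120 N, or if a joint passes its speed limit or range.

## Working session

There is one attempt and no reset: what is moved stays moved. The work goes in short steps, Python scripts to look and compute and a tool call to move; the robot and the scene stay as the last step left them, time stands still between calls to the robot, and variables do not carry over. Pictures are saved under pics/ and viewed, at most 10 in all, crops included, and the job is handed in when it is done.

Besides the shell and the picture viewer there is one more tool, called after "Call:" as name(argument=value, ...), one argument or row to a line, values as JSON. play_rows: Moves the arm, as the interface text tells. Its arguments: {"type":"object","properties":{"rows":{"type":"array"},"jaw":{"type":"number"},"newtons":{"type":"number"}},"required":["rows"]}

```bash
mkdir -p pics
python3 - <<'E'
from workcell import arm, viewer
import cv2,numpy as np
o=arm.get_obs(); print({k:np.round(v,3).tolist() for k,v in o.items()})
for n in ["scene","top"]:
    p=viewer.capture(n); cv2.imwrite(f"pics/{n}0.png",p[:,:,::-1]); c=viewer.camera_params(n); print(n,{k:np.round(v,4).tolist() for k,v in c.items()})
print(viewer.camera_params("wrist"))
E
```

```text
{'clock': 0.0, 'joint_positions': [-1.344, 0.577, 0.025, 1.438, -0.015, 1.129, -0.056], 'dq': [-0.0, -0.0, 0.001, 0.001, -0.001, 0.001, -0.0], 'effort': [-0.001, -76.579, 2.25, -28.595, 0.015, 0.013, -0.0], 'tcp_pos': [0.206, 0.642, 0.244], 'eef_rot': [[-0.952, 0.306, -0.0], [0.306, 0.952, -0.002], [-0.0, -0.002, -1.0]], 'wrist_force': [0.178, 0.473, 0.507], 'torque': [0.006, -0.0, -0.02], 'gripper_force': 0.0, 'opening': 0.086}
scene {'intrinsics': [[491.7629, 0.0, 316.7585], [0.0, 491.7629, 237.0845], [0.0, 0.0, 1.0]], 'rvec': [1.9987, -0.777, 0.4318], 'tvec': [-0.3882, 0.2835, 0.851]}
top {'intrinsics': [[572.9273, 0.0, 327.6954], [0.0, 572.9273, 245.5554], [0.0, 0.0, 1.0]], 'rvec': [2.1601, -2.1922, 0.0924], 'tvec': [0.0306, 0.5563, 1.5531]}
{'intrinsics': array([[387.7823531 ,   0.        , 317.18462013],
       [  0.        , 387.7823531 , 241.99769053],
       [  0.        ,   0.        ,   1.        ]]), 'tool_from_camera': array([[ 1.35436812e-03, -9.65966370e-01, -2.58664139e-01,
         6.46819394e-02],
       [ 9.99998658e-01,  1.06973595e-03,  1.24113590e-03,
        -8.72618542e-04],
       [-9.22193211e-04, -2.58665473e-01,  9.65966522e-01,
        -1.28290424e-01],
       [ 0.00000000e+00,  0.00000000e+00,  0.00000000e+00,
         1.00000000e+00]])}
```

View pics/top0.png

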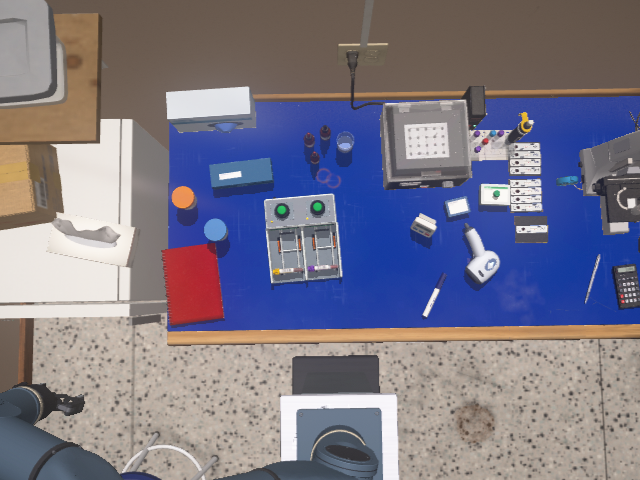

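View pics/scene0.png

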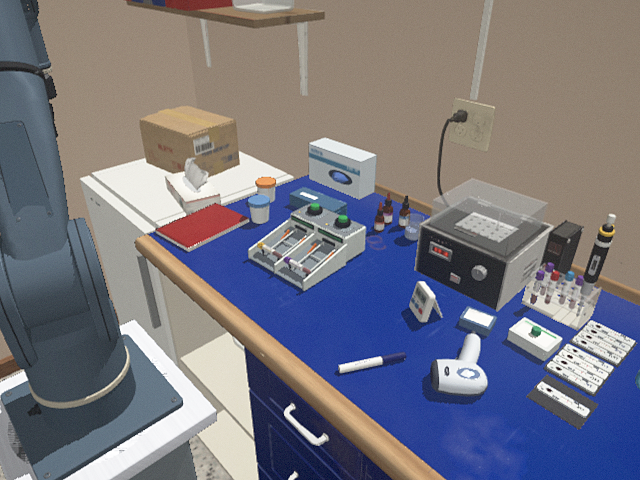

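The top view shows the reader at about (303,238) with the foot toward the robot. The purple cap is at (311,267) in the right lane and the yellow cap at (278,271) in the left lane. The green buttons are at (282,210) and (317,206).

```bash
cat > h.py <<'E'
from workcell import arm, viewer
import cv2,numpy as np
def cam(n,o=None):
    c=viewer.camera_params(n); K=c["intrinsics"]
    if n=="wrist":
        T=np.eye(4);T[:3,:3]=o["eef_rot"];T[:3,3]=o["tcp_pos"]; M=T@c["tool_from_camera"]
        R=M[:3,:3].T; t=-R@M[:3,3]
    else:
        R=cv2.Rodrigues(np.array(c["rvec"]))[0]; t=np.array(c["tvec"]).ravel()
    return K,R,t
def tri(c1,p1,c2,p2):
    X=cv2.triangulatePoints(c1[0]@np.c_[c1[1],c1[2]],c2[0]@np.c_[c2[1],c2[2]],np.array(p1,float).reshape(2,1),np.array(p2,float).reshape(2,1)); return (X[:3]/X[3]).ravel()
def ray(c,p,z):
    K,R,t=c; d=R.T@np.linalg.inv(K)@np.array([p[0],p[1],1.]); C=-R.T@t; return C+d*(z-C[2])/d[2]
def proj(c,X):
    q=c[0]@(c[1]@np.array(X)+c[2]); return q[:2]/q[2]
def blobs(im,lo,hi,amin=8,box=None):
    hsv=cv2.cvtColor(im,cv2.COLOR_RGB2HSV); m=cv2.inRange(hsv,np.array(lo),np.array(hi))
    if box: k=np.zeros_like(m);k[box[1]:box[3],box[0]:box[2]]=255;m&=k
    n,_,s,c=cv2.connectedComponentsWithStats(m)
    return [(np.round(c[i],1).tolist(),s[i].tolist()) for i in range(1,n) if s[i,4]>=amin]
E
python3 - <<'E'
from h import *
B={"top":(255,185,350,290),"scene":(240,190,370,295)}
for n in B:
    im=cv2.imread(f"pics/{n}0.png")[:,:,::-1].copy()
    for nm,lo,hi in [("green",(50,120,60),(75,255,255)),("purple",(125,60,40),(155,255,255)),("yellow",(18,120,100),(32,255,255)),("orange",(5,140,100),(16,255,255))]:
        print(n,nm,blobs(im,lo,hi,5,B[n]))
a=cv2.imread("pics/top0.png")[180:295,250:355];b=cv2.imread("pics/scene0.png")[195:295,240:370]
cv2.imwrite("pics/c.png",np.hstack([cv2.resize(a,(400,438),interpolation=2),cv2.resize(b,(400,438),interpolation=2)]))
E
```

```text
top green [([317.1, 206.3], [313, 202, 9, 9, 62]), ([281.2, 209.4], [277, 206, 9, 8, 61])]
top purple [([335.8, 186.0], [334, 185, 4, 3, 5]), ([310.8, 268.2], [307, 265, 8, 7, 41])]
top yellow [([275.8, 271.5], [273, 269, 7, 6, 32])]
top orange [([299.2, 244.0], [299, 239, 2, 10, 12]), ([313.2, 242.3], [313, 238, 2, 9, 10]), ([334.0, 242.0], [334, 239, 1, 7, 7]), ([278.6, 245.9], [278, 241, 2, 11, 12])]
scene green [([314.5, 205.9], [311, 203, 8, 7, 43]), ([342.5, 218.2], [338, 215, 10, 8, 57])]
scene purple [([286.6, 259.5], [284, 257, 7, 7, 31])]
scene yellow [([260.1, 244.8], [258, 243, 6, 6, 24])]
scene orange [([285.8, 233.2], [282, 230, 7, 8, 16]), ([302.0, 240.0], [300, 238, 5, 5, 5]), ([312.6, 247.1], [308, 243, 8, 10, 21]), ([329.5, 255.5], [327, 253, 6, 6, 6])]
```

View pics/c.png

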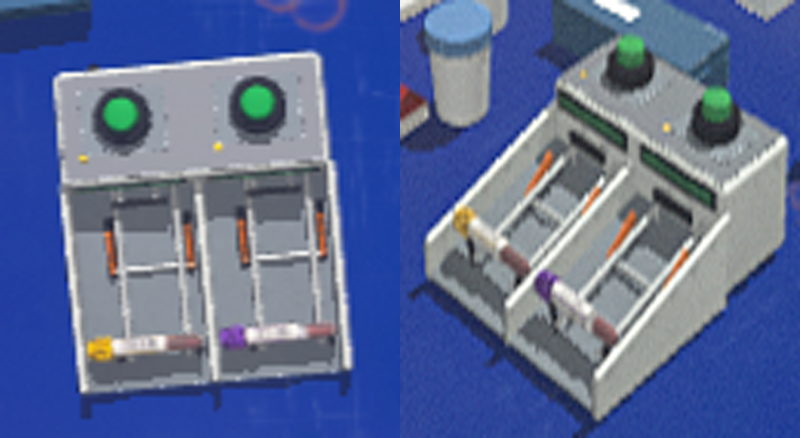

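The crop shows both tubes at the foot. The purple one is in the right lane with its cap to the left (+y), and the catch prongs are orange.

Run:
```python
from h import *
T=cam("top");S=cam("scene")
P={"GL":((281.2,209.4),(314.5,205.9)),"GR":((317.1,206.3),(342.5,218.2)),"purple":((310.8,268.2),(286.6,259.5)),"yellow":((275.8,271.5),(260.1,244.8)),
"oL+":((278.6,245.9),(285.8,233.2)),"oR+":((313.2,242.3),(312.6,247.1))}
X={k:tri(T,a,S,b) for k,(a,b) in P.items()}
for k in X: print(k,X[k].round(4),"reproj",(proj(T,X[k])-P[k][0]).round(1))
d=X["GL"]-X["GR"]; print(np.linalg.norm(d),np.arctan2(-d[0],d[1]))
d=X["yellow"]-X["purple"]; print(np.linalg.norm(d),np.arctan2(-d[0],d[1]))
print(np.arctan2(*(X["GR"]-X["purple"])[[1,0]]))
```

```text
GL [0.6484 0.1437 0.0952] reproj [ 0. -0.]
GR [0.6553 0.0486 0.0949] reproj [ 0.  -0.1]
purple [0.4939 0.0697 0.0359] reproj [-0.2  0.2]
yellow [0.4865 0.1648 0.0362] reproj [-0.1  0.1]
oL+ [0.5572 0.1547 0.0453] reproj [ 0.4 -0.5]
oR+ [0.5653 0.061  0.0437] reproj [ 0.2 -0.3]
0.09527192128745293 0.07247517052694065
0.09541203193630675 0.0767860142516981
-0.12972079847762835
```

```bash
cat >> h.py <<'E'
from scipy.spatial.transform import Rotation as Ro
TH=0.0745; A=np.deg2rad(12)
rx=np.array([np.cos(TH),np.sin(TH),0]);ry=np.array([-np.sin(TH),np.cos(TH),0]);rz=np.array([0,0,1.])
gx=np.cos(A)*rx+np.sin(A)*rz; gz=-np.sin(A)*rx+np.cos(A)*rz
GR=np.array([.6553,.0486,.0949])
cap=np.array([.4939,.0697,.0359])
xg=(cap-GR)@rx-.0045
FOOT=GR+xg*rx; FOOT[2]=.027
Rt=np.c_[-gx,ry,-gz]; Rd=np.c_[-rx,ry,-rz]
def g(x,y,z): return FOOT+x*gx+y*ry+z*gz   # gutter->world, m
def tog(p): d=np.array(p)-FOOT; return np.array([d@gx,d@ry,d@gz])
def plan(Rtar,tcp):
    o=arm.get_obs(); R=np.array(o["eef_rot"]); p=np.array(o["tcp_pos"])
    print("t",round(float(o["clock"]),2),"tip gutter mm",(tog(p+.014*R[:,2])*1e3).round(1),"F",np.round(o["wrist_force"],2))
    print("turn units",(Ro.from_matrix(R.T@Rtar).as_rotvec()/.08).round(2))
    print("shift units in target axes",(Rtar.T@(tcp-p)/.02).round(2))
E
python3 - <<'E'
from h import *
print(FOOT, Rt)
plan(Rt,g(-.02,.003,.06)+.014*gz)
print(g(-.02,.003,.06))
E
```

```text
[0.49187278 0.0364021  0.027     ] [[-0.97543437 -0.0744311   0.20733498]
 [-0.07280461  0.99722616  0.0154751 ]
 [-0.20791169  0.         -0.9781476 ]]
t 0.1 tip gutter mm [-192.2  625.4  248.9] F [ 0.01  0.03 -0.11]
turn units [-0.52 -2.59 -4.8 ]
shift units in target axes [ -8.46 -31.12   9.43]
[0.4597007  0.03700918 0.08153062]
```

Call:
play_rows(
  rows=[
    [[0, 0, 0], [-0.1, -0.52, -0.96]],
    [[0, 0, 0], [-0.1, -0.52, -0.96]],
    [[0, 0, 0], [-0.1, -0.52, -0.96]],
    [[0, 0, 0], [-0.1, -0.52, -0.96]],
    [[0, 0, 0], [-0.1, -0.52, -0.96]],
    [[-0.3, -1, 0], [0, 0, 0]],
    [[-0.3, -1, 0], [0, 0, 0]],
    [[-0.3, -1, 0], [0, 0, 0]],
    [[-0.3, -1, 0], [0, 0, 0]],
    [[-0.3, -1, 0], [0, 0, 0]],
    [[-0.3, -1, 0], [0, 0, 0]],
    [[-0.3, -1, 0], [0, 0, 0]],
  ],
  jaw=0,
  newtons=20,
)

```text
clock: 1.1
tcp_pos: [0.2579, 0.5049, 0.2539]
eef_rot: [[-0.975, -0.075, 0.208], [-0.073, 0.997, 0.014], [-0.209, -0.001, -0.978]]
wrist_force: [0.1, 0.1, 0.6]
opening: -0.0003
gripper_force: 0.0
```

Call:
play_rows(
  rows=[
    [[-0.3, -1, 0], [0, 0, 0]],
    [[-0.3, -1, 0], [0, 0, 0]],
    [[-0.3, -1, 0], [0, 0, 0]],
    [[-0.3, -1, 0], [0, 0, 0]],
    [[-0.3, -1, 0], [0, 0, 0]],
    [[-0.3, -1, 0], [0, 0, 0]],
    [[-0.3, -1, 0], [0, 0, 0]],
    [[-0.3, -1, 0], [0, 0, 0]],
    [[-0.3, -1, 0], [0, 0, 0]],
    [[-0.3, -1, 0], [0, 0, 0]],
    [[-0.3, -1, 0], [0, 0, 0]],
    [[-0.3, -1, 0], [0, 0, 0]],
  ],
)

```text
clock: 2.1
tcp_pos: [0.346, 0.2709, 0.2693]
eef_rot: [[-0.975, -0.074, 0.208], [-0.073, 0.997, 0.015], [-0.209, -0.001, -0.978]]
wrist_force: [0.0, -0.2, -0.6]
opening: -0.0005
gripper_force: 0.0
```

```bash
python3 -c "
from h import *
plan(Rt,g(-.02,.003,.06)+.014*gz)"
```

```text
t 2.1 tip gutter mm [-74.8 244.7 249.6] F [ 0.04 -0.17 -0.64]
turn units [-0.01  0.01  0.  ]
shift units in target axes [ -2.74 -12.08   9.48]
```

Call:
play_rows(
  rows=[
    [[-0.2, -1, 0.4], [0, 0, 0]],
    [[-0.2, -1, 0.4], [0, 0, 0]],
    [[-0.2, -1, 0.4], [0, 0, 0]],
    [[-0.2, -1, 0.4], [0, 0, 0]],
    [[-0.2, -1, 0.4], [0, 0, 0]],
    [[-0.2, -1, 0.4], [0, 0, 0]],
    [[-0.2, -1, 0.4], [0, 0, 0]],
    [[-0.2, -1, 0.4], [0, 0, 0]],
    [[-0.2, -1, 0.4], [0, 0, 0]],
    [[-0.2, -1, 0.4], [0, 0, 0]],
    [[-0.3, -1, 0.5], [0, 0, 0]],
    [[-0.4, -1, 0.5], [0, 0, 0]],
  ],
)

```text
clock: 3.1
tcp_pos: [0.4371, 0.0372, 0.1825]
eef_rot: [[-0.975, -0.075, 0.208], [-0.073, 0.997, 0.015], [-0.209, -0.001, -0.978]]
wrist_force: [0.5, 0.6, -0.3]
opening: 0.0
gripper_force: 0.0
```

Run:
```python
from h import *
plan(Rt,g(-.02,.003,.06)+.014*gz)
o=arm.get_obs(); im=viewer.capture("wrist"); cv2.imwrite("pics/w1.png",im[:,:,::-1]); c=cam("wrist",o)
np.savez("w1.npz",R=o["eef_rot"],p=o["tcp_pos"])
for nm,lo,hi in [("green",(50,120,60),(75,255,255)),("purple",(125,60,40),(155,255,255)),("yellow",(18,120,100),(32,255,255)),("orange",(5,140,100),(16,255,255))]:
    for b,s in blobs(im,lo,hi,40): print(nm,b,s)
print("pred purple cap",proj(c,g(.006,.033,.0064)),"GR",proj(c,GR),"tube glass end",proj(c,g(.006,-.042,.0064)))
```

```text
t 3.1 tip gutter mm [-21.1   4.8 149.5] F [ 0.51  0.56 -0.28]
turn units [-0.01  0.01  0.01]
shift units in target axes [-0.05 -0.09  4.47]
purple [353.1, 264.1] [342, 254, 24, 21, 443]
yellow [477.7, 264.5] [465, 255, 26, 20, 429]
orange [267.4, 327.4] [266, 317, 4, 22, 58]
orange [378.7, 335.2] [378, 322, 4, 26, 53]
orange [445.7, 336.6] [444, 322, 7, 28, 99]
pred purple cap [354.53802477 261.52824526] GR [311.8030652  466.80906102] tube glass end [257.39671565 261.3976833 ]
```

View pics/w1.png

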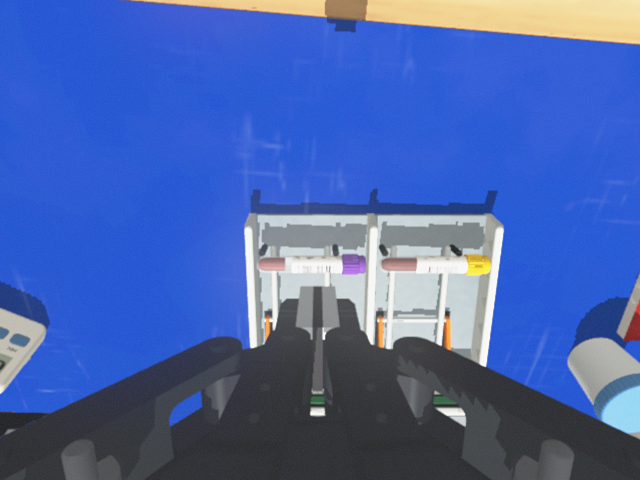

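The wrist view shows the purple cap at (353,264) and the tube lying from u=258 to 366. The prediction was (354.5,261.5), so the tube is within about 2 mm of it, slightly further uphill. The fingertip is lined up downhill of it. I'll descend behind the tube.

Call:
play_rows(
  rows=[
    [[0, -0.12, 1], [0, 0, 0]],
    [[0, 0, 1], [0, 0, 0]],
    [[0, 0, 1], [0, 0, 0]],
    [[0, 0, 1], [0, 0, 0]],
    [[0, 0, 1], [0, 0, 0]],
    [[0, 0, 1], [0, 0, 0]],
    [[0, 0, 0.6], [0, 0, 0]],
    [[0, 0, 0.4], [0, 0, 0]],
    [[0, 0, 0.2], [0, 0, 0]],
    [[0, 0, 0], [0, 0, 0]],
  ],
)

```text
clock: 3.98
tcp_pos: [0.4542, 0.0405, 0.0752]
eef_rot: [[-0.979, -0.075, 0.187], [-0.072, 0.997, 0.024], [-0.188, 0.01, -0.982]]
wrist_force: [-0.7, -1.0, -0.5]
opening: -0.0
gripper_force: 0.0
```

Run:
```python
from h import *
plan(Rt,g(-.02,.0025,.0035)+.014*gz)
o=arm.get_obs(); im=viewer.capture("wrist"); s=viewer.capture("scene"); cv2.imwrite("pics/w2.png",im[:,:,::-1]); c=cam("wrist",o)
np.savez("w2.npz",R=o["eef_rot"],p=o["tcp_pos"])
for nm,lo,hi in [("purple",(125,60,40),(155,255,255)),("orange",(5,140,100),(16,255,255))]:
    for b,t in blobs(im,lo,hi,40): print(nm,b,t)
print("pred purple cap",proj(c,g(.006,.033,.0064)))
a=im[120:420,160:480,::-1];b=cv2.resize(s[195:295,240:370,::-1],(390,300),interpolation=2)
cv2.imwrite("pics/c2.png",np.hstack([a,b]))
```

```text
t 3.98 tip gutter mm [-26.7   7.   40.9] F [-0.74 -1.   -0.53]
turn units [ 0.12 -0.25 -0.01]
shift units in target axes [-0.32 -0.22  1.87]
purple [375.4, 337.1] [360, 328, 27, 21, 341]
pred purple cap [369.48768647 339.93704764]
```

View pics/c2.png

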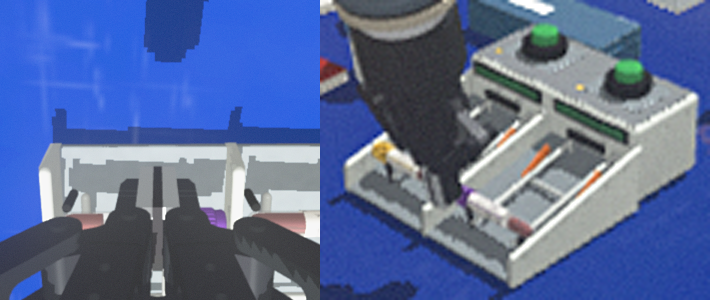

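The crop shows the fingertip still above the rails behind the tube, and the arm has run into a reach limit with this tilt. I'll check the joints.

Run:
```python
from h import *
o=arm.get_obs(); print(np.round(o["joint_positions"],3))
R=np.array(o["eef_rot"]); print("tilt deg",np.degrees(np.arctan2(R[:,2]@rx,-R[2,2])))
a6=np.radians(4); Rm=Ro.from_rotvec(-a6*ry).as_matrix()@Rd
for t in (0,4,8):
    Rm=Ro.from_rotvec(-np.radians(t)*ry).as_matrix()@Rd; print(t,Rm[:,2]); plan(Rm,g(-.02,.0025,.05)-.014*Rm[:,2])
```

```text
[-0.418  0.5    0.31   2.364 -0.929  0.176  2.394]
tilt deg 10.89187944160042
0 [ 0.  0. -1.]
t 4.08 tip gutter mm [-26.5   7.   41.5] F [ 0.85  0.53 -0.52]
turn units [ 0.13  2.38 -0.  ]
shift units in target axes [-0.36 -0.22 -0.49]
4 [ 0.06956298  0.00519205 -0.99756405]
t 4.08 tip gutter mm [-26.5   7.   41.5] F [ 0.85  0.53 -0.52]
turn units [ 0.13  1.5  -0.  ]
shift units in target axes [-0.35 -0.22 -0.47]
8 [ 0.13878706  0.01035881 -0.99026807]
t 4.08 tip gutter mm [-26.5   7.   41.5] F [ 0.85  0.53 -0.52]
turn units [ 0.13  0.63 -0.01]
shift units in target axes [-0.33 -0.22 -0.45]
```

Call:
play_rows(
  rows=[
    [[-0.2, -0.1, -0.5], [0.03, 0.5, 0]],
    [[-0.2, -0.1, 0], [0.03, 0.5, 0]],
    [[0, 0, 0], [0.03, 0.5, 0]],
    [[0, 0, 0], [0.03, 0.5, 0]],
    [[0, 0, 0], [0, 0.3, 0]],
    [[0, 0, 0], [0, 0, 0]],
  ],
)

```text
clock: 4.58
tcp_pos: [0.4616, 0.0365, 0.0873]
eef_rot: [[-0.997, -0.075, 0.006], [-0.075, 0.997, -0.0], [-0.006, -0.001, -1.0]]
wrist_force: [0.3, 0.0, -0.2]
opening: 0.0001
gripper_force: 0.0
```

Run:
```python
from h import *
o=arm.get_obs(); print(np.round(o["joint_positions"],3))
R=np.array(o["eef_rot"]); print("tilt deg",np.degrees(np.arctan2(R[:,2]@rx,-R[2,2])))
plan(Rd,g(-.02,.0025,.007)-.014*Rd[:,2])
```

```text
[-0.615  0.597  0.657  2.185 -0.691  0.567  2.205]
tilt deg 0.33997438793161483
t 4.58 tip gutter mm [-19.9   2.3  51.6] F [ 0.31  0.   -0.19]
turn units [-0.01  0.07  0.  ]
shift units in target axes [-0.46  0.01  2.18]
```

Call:
play_rows(
  rows=[
    [[-0.3, 0, 0.6], [0, 0, 0]],
    [[-0.28, 0, 0.6], [0, 0, 0]],
    [[0, 0, 0.5], [0, 0, 0]],
    [[0, 0, 0.3], [0, 0, 0]],
    [[0, 0, 0.2], [0, 0, 0]],
    [[0, 0, 0], [0, 0, 0]],
  ],
)

```text
clock: 5.08
tcp_pos: [0.4719, 0.0372, 0.0429]
eef_rot: [[-0.997, -0.073, 0.006], [-0.073, 0.997, 0.001], [-0.006, 0.001, -1.0]]
wrist_force: [1.3, 0.2, 0.3]
opening: -0.0002
gripper_force: 0.0
```

Run:
```python
from h import *
o=arm.get_obs(); print(np.round(o["joint_positions"],3))
plan(Rd,g(-.018,.0025,.005)-.014*Rd[:,2])
im=viewer.capture("wrist"); s=viewer.capture("scene")
a=im[120:420,160:480,::-1];b=cv2.resize(s[195:295,240:370,::-1],(390,300),interpolation=2)
cv2.imwrite("pics/c3.png",np.hstack([a,b]))
```

```text
[-0.534  0.67   0.547  2.192 -0.786  0.475  2.281]
t 5.08 tip gutter mm [-18.9   2.3   5.9] F [1.25 0.23 0.3 ]
turn units [ 0.01  0.07 -0.01]
shift units in target axes [-0.06  0.01  0.04]
```

View pics/c3.png

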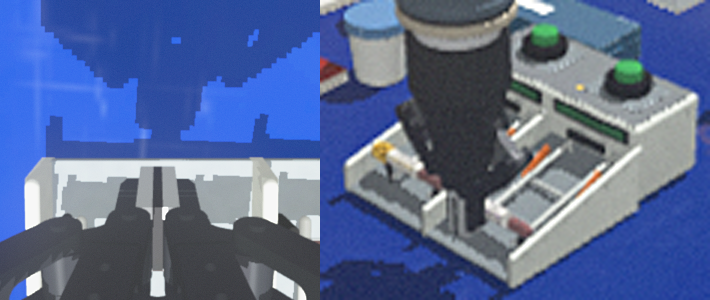

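The fingertip is between the rails, downhill of the tube, and 5.9 mm above the rails. I'll push slowly up the slope and bring in the tilt as reach allows.

Call:
play_rows(
  rows=[
    [[-0.2, 0, 0.02], [0, 0, 0]],
    [[-0.2, 0, -0.04], [0, 0, 0]],
    [[-0.2, 0, -0.04], [0, 0, 0]],
    [[-0.2, 0, -0.04], [0, 0, 0]],
    [[-0.2, 0, -0.04], [0, 0, 0]],
    [[-0.2, 0, -0.04], [0, -0.2, 0]],
    [[-0.2, 0, -0.04], [0, -0.2, 0]],
    [[-0.2, 0, -0.03], [0, -0.2, 0]],
    [[-0.2, 0, -0.03], [0, -0.2, 0]],
    [[-0.2, 0, -0.03], [0, -0.2, 0]],
    [[0, 0, 0], [0, 0, 0]],
  ],
)

```text
clock: 6.1
tcp_pos: [0.5127, 0.0403, 0.0506]
eef_rot: [[-0.993, -0.074, 0.088], [-0.073, 0.997, 0.007], [-0.089, 0.001, -0.996]]
wrist_force: [-0.5, 1.0, -0.4]
opening: -0.0002
gripper_force: 0.0
```

Run:
```python
from h import *
o=arm.get_obs(); print(np.round(o["joint_positions"],3))
R=np.array(o["eef_rot"]); print("tilt deg",np.degrees(np.arctan2(R[:,2]@rx,-R[2,2])))
plan(Rt,g(.084,.0025,.0035)+.014*gz)
s=viewer.capture("scene");t=viewer.capture("top")
P=[(nm,n,blobs(im,(125,60,40),(155,255,255),5,B)) for nm,n,im,B in (("p","top",t,(290,230,330,280)),("p","scene",s,(240,190,350,295)))]
print(P)
b=cv2.resize(s[195:295,240:370,::-1],(390,300),interpolation=2);a=cv2.resize(t[190:290,265:350,::-1],(255,300),interpolation=2)
cv2.imwrite("pics/c4.png",np.hstack([a,b]))
```

```text
[-0.516  0.659  0.521  2.157 -0.822  0.427  2.301]
tilt deg 5.078915558337087
t 6.1 tip gutter mm [23.8  2.4  4.8] F [-0.47  1.02 -0.4 ]
turn units [ 0.01 -1.51 -0.01]
shift units in target axes [-2.92  0.01  0.06]
[('p', 'top', []), ('p', 'scene', [])]
```

View pics/c4.png

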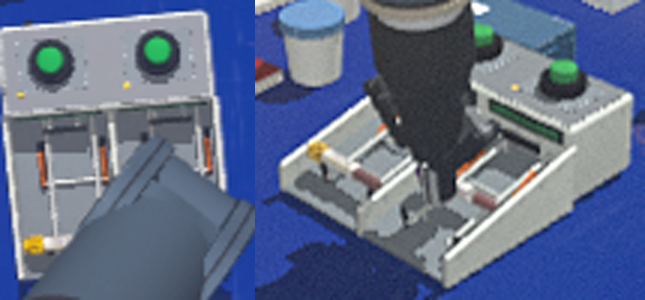

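The tube's glass end has moved uphill ahead of the finger in the scene view, and the yellow tube is unmoved. I'll continue.

Call:
play_rows(
  rows=[
    [[-0.2, 0, -0.02], [0, -0.25, 0]],
    [[-0.2, 0, -0.02], [0, -0.25, 0]],
    [[-0.2, 0, -0.01], [0, -0.25, 0]],
    [[-0.2, 0, 0], [0, -0.25, 0]],
    [[-0.2, 0, 0], [0, -0.25, 0]],
    [[-0.2, 0, 0], [0, -0.25, 0]],
    [[-0.2, 0, 0], [0, 0, 0]],
    [[-0.2, 0, 0], [0, 0, 0]],
    [[-0.2, 0, 0], [0, 0, 0]],
    [[-0.2, 0, 0], [0, 0, 0]],
    [[-0.2, 0, 0], [0, 0, 0]],
  ],
)

```text
clock: 7.12
tcp_pos: [0.556, 0.0438, 0.0587]
eef_rot: [[-0.976, -0.075, 0.204], [-0.073, 0.997, 0.016], [-0.205, 0.0, -0.979]]
wrist_force: [-0.5, 0.2, -1.0]
opening: -0.0003
gripper_force: 0.1
```

Run:
```python
from h import *
o=arm.get_obs(); print(np.round(o["joint_positions"],3))
R=np.array(o["eef_rot"]); print("tilt deg",np.degrees(np.arctan2(R[:,2]@rx,-R[2,2])))
plan(Rt,g(.087,.0025,.004)+.014*gz)
```

```text
[-0.46   0.636  0.432  2.146 -0.907  0.306  2.372]
tilt deg 11.82991891732918
t 7.12 tip gutter mm [69.6  2.6  3.6] F [-0.47  0.17 -1.05]
turn units [ 0.   -0.04  0.  ]
shift units in target axes [-0.87 -0.   -0.02]
```

Call:
play_rows(
  rows=[
    [[-0.15, 0, 0], [0, 0, 0]],
    [[-0.15, 0, 0], [0, 0, 0]],
    [[-0.15, 0, 0], [0, 0, 0]],
    [[-0.12, 0, 0], [0, 0, 0]],
    [[-0.1, 0, 0], [0, 0, 0]],
    [[-0.1, 0, 0], [0, 0, 0]],
    [[-0.1, 0, 0], [0, 0, 0]],
    [[0, 0, 0], [0, 0, 0]],
    [[0, 0, 0], [0, 0, 0]],
  ],
)

```text
clock: 7.87
tcp_pos: [0.5723, 0.0449, 0.0622]
eef_rot: [[-0.976, -0.074, 0.204], [-0.072, 0.997, 0.016], [-0.205, 0.001, -0.979]]
wrist_force: [0.6, -0.2, -0.6]
opening: 0.0
gripper_force: 0.3
```

Run:
```python
from h import *
plan(Rt,g(.087,.0025,.004)+.014*gz)
s=viewer.capture("scene");t=viewer.capture("top");w=viewer.capture("wrist")
f=lambda x,sz:cv2.resize(x[:,:,::-1],sz,interpolation=2)
cv2.imwrite("pics/c5.png",np.hstack([f(s[195:295,260:370],(440,400)),f(w[200:440,210:450],(360,400))]))
```

```text
t 7.87 tip gutter mm [86.3  2.5  3.6] F [ 0.56 -0.17 -0.6 ]
turn units [ 0.01 -0.04 -0.01]
shift units in target axes [-0.03  0.   -0.02]
```

View pics/c5.png

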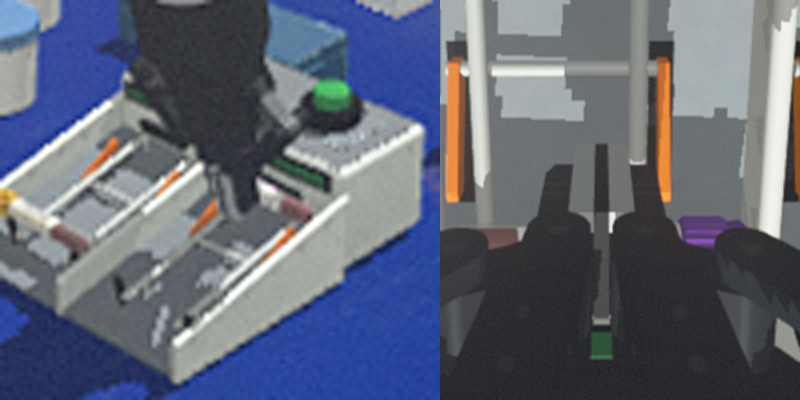

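The wrist view shows both orange prong ends clear and just downhill of the tube, so it is past the catch. I'll back off gently and check that it holds.

Call:
play_rows(
  rows=[
    [[0.08, 0, 0], [0, 0, 0]],
    [[0.1, 0, 0], [0, 0, 0]],
    [[0.15, 0, 0], [0, 0, 0]],
    [[0.3, 0, 0], [0, 0, 0]],
    [[0.5, 0, 0], [0, 0, 0]],
    [[0.5, 0, -0.3], [0, 0, 0]],
    [[0.4, 0, -0.8], [0, 0, 0]],
    [[0.4, 0, -1], [0, 0, 0]],
    [[0, 0, -1], [0, 0, 0]],
    [[0, 0, -1], [0, 0, 0]],
    [[0, 0, -1], [0, 0, 0]],
  ],
)

```text
clock: 8.93
tcp_pos: [0.5027, 0.0395, 0.153]
eef_rot: [[-0.976, -0.073, 0.204], [-0.071, 0.997, 0.016], [-0.204, 0.001, -0.979]]
wrist_force: [0.2, -0.2, -0.6]
opening: -0.0002
gripper_force: 0.0
```

Run:
```python
from h import *
plan(Rd,GR+[0,0,.02+.014])
o=arm.get_obs(); print(np.round(o["joint_positions"],3))
w=viewer.capture("wrist");c=cam("wrist",o);s=viewer.capture("scene")
for nm,lo,hi in [("purple",(125,60,40),(155,255,255)),("orange",(5,140,100),(16,255,255))]:
    for b,t in blobs(w,lo,hi,40):
        K,R,t0=c; d=R.T@np.linalg.inv(K)@np.array([*b,1.]); C=-R.T@t0; n=.0064
        k=(n-(C-FOOT)@gz)/(d@gz); print(nm,b,t,"gutter",(tog(C+k*d)*1e3).round(1))
f=lambda x,sz:cv2.resize(x[:,:,::-1],sz,interpolation=2)
cv2.imwrite("pics/c6.png",np.hstack([f(s[195:295,260:370],(440,400)),f(w[160:480,170:490],(360,400))]))
```

```text
t 8.93 tip gutter mm [ 37.    2.3 107. ] F [ 0.24 -0.22 -0.62]
turn units [ 0.02  2.57 -0.02]
shift units in target axes [-7.64 -0.11  1.21]
[-0.694  0.46   0.727  2.191 -0.703  0.483  2.203]
purple [367.0, 326.2] [358, 316, 18, 23, 293] gutter [96.5 35.9  6.4]
orange [260.2, 294.0] [258, 269, 5, 49, 212] gutter [ 72.7 -36.6   6.4]
orange [341.5, 284.2] [339, 268, 6, 31, 165] gutter [65.7 17.9  6.4]
orange [396.5, 294.6] [394, 268, 7, 51, 276] gutter [73.2 55.   6.4]
orange [477.3, 294.4] [473, 268, 10, 51, 360] gutter [ 73.2 109.4   6.4]
```

View pics/c6.png

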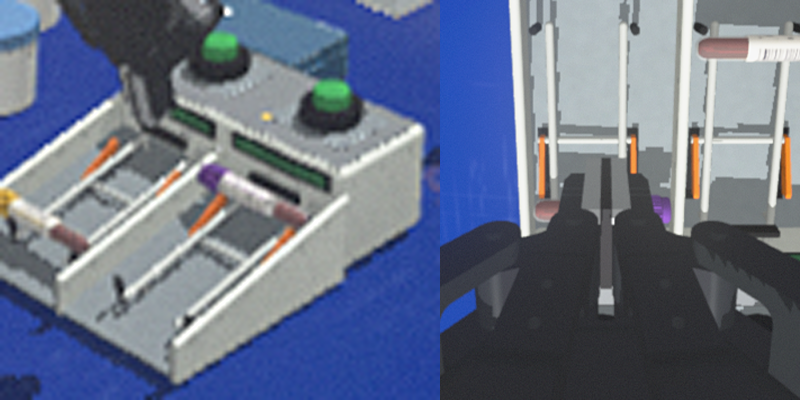

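The tube sits at gutter x 96.5 mm, held by the raised catch, as expected. Next is the right start button.

Call:
play_rows(
  rows=[
    [[0, 0, 0], [0, 0.86, 0]],
    [[0, 0, 0], [0, 0.86, 0]],
    [[0, 0, 0], [0, 0.85, 0]],
    [[-0.95, 0, 0], [0, 0, 0]],
    [[-0.95, 0, 0], [0, 0, 0]],
    [[-0.95, 0, 0], [0, 0, 0]],
    [[-0.95, 0, 0], [0, 0, 0]],
    [[-0.95, 0, 0], [0, 0, 0]],
    [[-0.95, 0, 0], [0, 0, 0]],
    [[-0.95, -0.05, 0], [0, 0, 0]],
    [[-0.95, -0.05, 0], [0, 0, 0]],
    [[0, 0, 0], [0, 0, 0]],
  ],
)

```text
clock: 10.03
tcp_pos: [0.6582, 0.0494, 0.1511]
eef_rot: [[-0.997, -0.075, 0.002], [-0.075, 0.997, 0.001], [-0.002, 0.001, -1.0]]
wrist_force: [-1.4, -0.5, -0.2]
opening: 0.0001
gripper_force: 0.0
```

Run:
```python
from h import *
plan(Rd,GR+[0,0,.005+.014])
```

```text
t 10.03 tip gutter mm [186.1   0.6  73. ] F [-1.39 -0.52 -0.22]
turn units [0.01 0.03 0.01]
shift units in target axes [ 0.15 -0.03  1.86]
```

Call:
play_rows(
  rows=[
    [[0.15, 0, 0.6], [0, 0, 0]],
    [[0, 0, 0.6], [0, 0, 0]],
    [[0, 0, 0.4], [0, 0, 0]],
    [[0, 0, 0.2], [0, 0, 0]],
    [[0, 0, 0.1], [0, 0, 0]],
    [[0, 0, 0.1], [0, 0, 0]],
    [[0, 0, 0.1], [0, 0, 0]],
    [[0, 0, 0], [0, 0, 0]],
  ],
)

```text
clock: 10.7
tcp_pos: [0.6529, 0.0489, 0.1104]
eef_rot: [[-0.997, -0.074, 0.001], [-0.074, 0.997, 0.001], [-0.001, 0.001, -1.0]]
wrist_force: [-1.7, 0.5, 3.9]
opening: 0.0
gripper_force: 1.9
```

Call:
play_rows(
  rows=[
    [[0, 0, 0.1], [0, 0, 0]],
    [[0, 0, 0.1], [0, 0, 0]],
    [[0, 0, 0], [0, 0, 0]],
  ],
)

```text
clock: 10.95
tcp_pos: [0.6531, 0.0488, 0.1084]
eef_rot: [[-0.997, -0.074, 0.002], [-0.074, 0.997, 0.002], [-0.003, 0.002, -1.0]]
wrist_force: [-7.6, 2.8, 19.9]
opening: -0.0
gripper_force: 10.1
```

Call:
play_rows(
  rows=[
    [[0, 0, -0.1], [0, 0, 0]],
    [[0, 0, -0.05], [0, 0, 0]],
    [[0, 0, 0], [0, 0, 0]],
    [[0, 0, 0], [0, 0, 0]],
  ],
)

```text
clock: 11.28
tcp_pos: [0.6531, 0.0488, 0.1095]
eef_rot: [[-0.997, -0.074, 0.002], [-0.074, 0.997, 0.001], [-0.002, 0.001, -1.0]]
wrist_force: [-2.9, 1.0, 4.0]
opening: 0.0001
gripper_force: 2.2
```

Call:
play_rows(
  rows=[
    [[0, 0, -0.1], [0, 0, 0]],
    [[0, 0, 0], [0, 0, 0]],
    [[0, 0, 0], [0, 0, 0]],
  ],
)

```text
clock: 11.53
tcp_pos: [0.6531, 0.0488, 0.1113]
eef_rot: [[-0.997, -0.074, 0.002], [-0.074, 0.997, 0.001], [-0.002, 0.0, -1.0]]
wrist_force: [-1.7, 0.3, 2.1]
opening: 0.0005
gripper_force: 1.7
```

Call:
play_rows(
  rows=[
    [[0, 0, -0.1], [0, 0, 0]],
    [[0, 0, 0], [0, 0, 0]],
    [[0, 0, 0], [0, 0, 0]],
  ],
)

```text
clock: 11.78
tcp_pos: [0.6532, 0.0488, 0.1133]
eef_rot: [[-0.997, -0.074, 0.002], [-0.074, 0.997, 0.001], [-0.002, 0.0, -1.0]]
wrist_force: [-0.4, 0.8, 1.6]
opening: 0.0002
gripper_force: 1.1
```

Call:
play_rows(
  rows=[
    [[0, 0, -0.1], [0, 0, 0]],
    [[0, 0, 0], [0, 0, 0]],
    [[0, 0, 0], [0, 0, 0]],
  ],
)

```text
clock: 12.03
tcp_pos: [0.6528, 0.0489, 0.1151]
eef_rot: [[-0.997, -0.074, 0.001], [-0.074, 0.997, 0.001], [-0.001, 0.001, -1.0]]
wrist_force: [0.4, 0.8, -0.3]
opening: -0.0003
gripper_force: 0.0
```

The spring force faded over about 6 mm and then went hard at 20 N, so the button went fully down and came back up. I'll move clear and check.

Call:
play_rows(
  rows=[
    [[0, 0, -0.5], [0, 0, 0]],
    [[0, 0, -1], [0, 0, 0]],
    [[0, 0, -1], [0, 0, 0]],
    [[0, 0, -1], [0, 0, 0]],
    [[0, 0, -1], [0, 0, 0]],
    [[0, -1, -1], [0, 0, 0]],
    [[0, -1, -0.5], [0, 0, 0]],
    [[0, -1, 0], [0, 0, 0]],
    [[0, -1, 0], [0, 0, 0]],
    [[0, -1, 0], [0, 0, 0]],
    [[0, -1, 0], [0, 0, 0]],
    [[0, 0, 0], [0, 0, 0]],
  ],
)

```text
clock: 13.03
tcp_pos: [0.6609, -0.0765, 0.2364]
eef_rot: [[-0.998, -0.068, 0.002], [-0.068, 0.998, -0.002], [-0.002, -0.003, -1.0]]
wrist_force: [0.2, -1.0, -0.1]
opening: 0.0002
gripper_force: 0.0
```

Run:
```python
from h import *
s=viewer.capture("scene");t=viewer.capture("top")
for n,im,B in (("top",t,(255,185,350,290)),("scene",s,(240,190,370,295))):
    for nm,lo,hi in [("green",(50,120,60),(75,255,255)),("purple",(125,60,40),(155,255,255)),("yellow",(18,120,100),(32,255,255))]: print(n,nm,blobs(im,lo,hi,5,B))
f=lambda x,sz:cv2.resize(x[:,:,::-1],sz,interpolation=2)
cv2.imwrite("pics/c7.png",np.hstack([f(s[195:295,260:370],(440,400)),f(t[185:290,255:350],(360,400))]))
print(arm.get_obs()["clock"])
```

```text
top green [([317.0, 206.2], [313, 202, 9, 9, 63]), ([281.2, 209.4], [277, 206, 9, 8, 61])]
top purple []
top yellow []
scene green [([314.6, 205.9], [311, 203, 8, 7, 41]), ([342.6, 218.2], [338, 215, 10, 8, 57])]
scene purple [([312.4, 238.4], [310, 236, 7, 7, 31])]
scene yellow [([260.1, 244.8], [258, 243, 6, 6, 24])]
13.1333
```

View pics/c7.png

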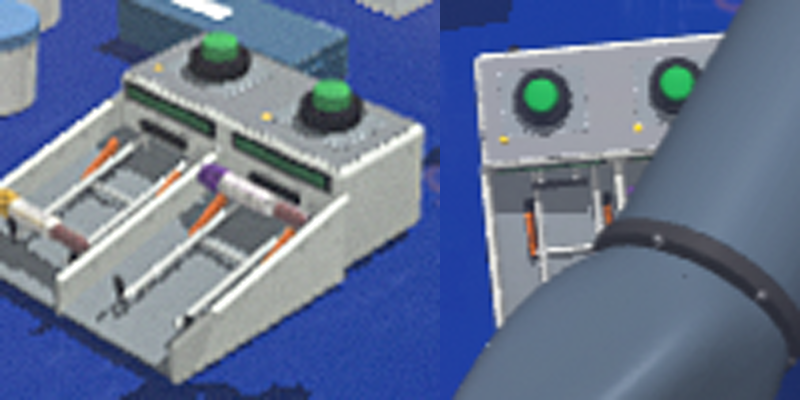

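The purple tube is held behind the catch, both buttons are up, and the yellow tube is still at its original pixel (260,245). I'm handing in.

```bash
python3 -c "
from workcell import arm
print(arm.job_done())"
```

```text
the job is handed in; nothing more can be done
None
```

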